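Pack the sample crate against its sprung plate

TASK

Fill the small wooden sample crate tightly: the glass jar that already stands in it, the rectangular block of cheese and the tall little round cheese with the bevelled edges must all stand upright in one row, each fully down on the crate's floor. They only fit if the row is closed up and the crate's sprung end plate is pushed back, so that the plate holds them snug. Leave the other things on the table where they are and do not knock the jar over.

Things in the scene. Friction and masses are not known exactly. Their poses are not given: they have to be found in the camera images.
- crate: Open crate of pale wood, fixed to the table, outside 86 x 212 mm and 50 mm high, walls 8 mm, floor 10 mm thick. Inside it is 70 mm wide (along its x). The row runs along its y: the fixed end wall is at -y, the sprung plate at +y. Origin: centre of the underside; z up.
- row_end (a point): Point on the crate's inner floor (10 mm above the table), mid-width, at the inner face of the fixed end wall. Axes as the crate's: +y runs along the row towards the sprung plate, x across the crate. The walls rise 40 mm above this floor.
- plate_face (a point): Point at the bottom middle of the sprung plate's face that looks to the row (1 mm above the crate's floor). At rest it is 162 mm along the row from row_end. The plate is upright, 62 mm wide, 10 mm thick, its top 88 mm above the crate's floor. The three items take 174 mm of the row, so the plate must end about 12 mm back.
- plate (a joint): How far the sprung plate is pushed back, in m: 0 at rest (it cannot come further forward), 0.020 at its stop. The spring pushes back along -y with 3 N at rest, growing by 1.5 N per 10 mm, to 6 N at the stop; it returns by itself.
- jar: Closed glass jar with a steel lid, standing in the crate somewhere along the row. Glass 62 mm diameter, straight to 80 mm height, then the lid, 58 mm diameter, to 96 mm. About 0.34 kg. Origin: centre of the underside; z up.
- truckle: Tall little round cheese (truckle) with brown rind, standing on the table: 64 mm diameter, 84 mm high, about 0.28 kg. Its edges are bevelled: the foot is 46 mm in diameter and widens to the full 64 mm at 16 mm height; straight up to 72 mm, then narrowing to 52 mm at the top. Origin: centre of the underside; z up.
- block: Upright rectangular block of cheese with a brown rind band, standing on the table: 64 mm along its x, 48 mm along its y, 88 mm high, edges rounded 3 mm, about 0.27 kg. It fits in the row only with its 48 mm side along the row (its x across the crate, either way round). Origin: centre of the underside; z up.
- flat_cheese: Bystander: low flat round cheese, 92 mm diameter, 42 mm high. Origin: centre of the underside. Leave alone.
- tin: Bystander: plain metal tin with a lid, 75 mm diameter, 102 mm high. Origin: centre of the underside. Leave alone.
- mug: Bystander: white mug, 80 mm diameter, 90 mm high, on the left of the table. Origin: centre of the underside. Leave alone.
There are look-alikes about, which are no part of the job. What is shaped like the truckle but green or yellow is not meant.

How it is judged:
At the end, for the whole second after the job is handed in: The jar, the block and the truckle all stand in the crate between its end wall and its plate, upright to 3.4 degrees, each underside within 4 mm of the crate's floor and within 12 mm of the crate's middle line, at rest; the sprung plate is held back by at least 8 mm (z of jar in the frame of row_end between -0.004 and 0.004 m and x of jar in the frame of row_end between -0.012 and 0.012 m and y of jar in the frame of row_end between 0.015 and 0.175 m and angle between each of jar, truckle, block's own z axis and vertical below 0.06 rad and linear speed of each of jar, truckle, block below 0.02 m/s and z of truckle in the frame of row_end between -0.004 and 0.004 m and x of truckle in the frame of row_end between -0.012 and 0.012 m and y of truckle in the frame of row_end between 0.015 and 0.175 m and z of block in the frame of row_end between -0.004 and 0.004 m and x of block in the frame of row_end between -0.012 and 0.012 m and y of block in the frame of row_end between 0.015 and 0.175 m and value of joint plate above 0.008 m); the robot touches nothing.
It fails at once if a bystander (flat cheese, tin or mug) is moved by more than 30 mm (distance of any of flat_cheese, tin, mug from where it was at the start of the episode above 0.03 m).
It fails at once if the jar is knocked over (angle between jar's own z axis and vertical above 0.6 rad).
It also fails if it takes over 72 s, if anything falls off the work surface, if the arm or the gripper's body presses on something with over 40 N, if the wrist force passes 120 N, or if a joint passes its speed limit or range.

ROBOT

A 6-joint arm with a two-finger parallel gripper is mounted at the origin on the work surface. World frame = base frame: x ahead of the robot, y to its left, z up, the work surface at z = 0. Lengths are in m, angles in rad, forces in N, time in s.
With the tool pointing down it reaches from about 0.15 to 0.775 m from the base axis. Payload 6.1 kg.
Tool frame: the origin (TCP) lies at the very end of the fingers, on their centre line; the grasp point (between the pads) lies 19 mm behind it; z points along the fingers, y is the line along which they close (so a half turn about z gives the same grasp; the last joint's range is limited). The gripper opens to 85 mm and grips with 20 to 120 N. Pads are 22 mm wide; open, the fingers measure 114 mm over their backs; the gripper's body (76 mm by 85 mm) begins 54 mm behind the grasp point. The pads swing forward as they close: fully open they stand 13 mm farther back than shut.
Start: joints at [1.12, 0.126, -0.04, 1.405, 0, 1.571], TCP at [0.229, 0.473, 0.231] pointing down, gripper open.
Joint ranges: [-2.72, 2.72], [-0.95, 1.95], [-1.27, 1.35], [-1.78, 2.02], [-1.46, 1.47], [-3.14, 3.14]. Speed limits (rad/s): [2.39, 2.39, 3.01, 3.14, 3.14, 3.14].

INTERFACE

Orientations are given as a unit quaternion [w, x, y, z].
In Python, from cell import env gives the robot as it stands. Calls block until the motion is done:
- env.goto(position, orientation): joint-space move of the TCP to a pose.
- env.line_to(position, rate=0.15, rot=None): straight line of the TCP; rot=None keeps the orientation; rate is the mean speed in m/s.
- env.goto_joints(angles): joint-space move.
- env.gripper_open() and env.grasp(): open the fingers fully, or close them until they stop; the grip force is fixed at half the most.
- env.sleep(seconds).
- env.solve_ik(position, orientation): joint angles nearest the present ones, or None.
- env.camera(name): name is "side" or "top"; returns a dict with "image" (400x640x3 uint8, red, green, blue), "camera_matrix" (3x3 intrinsics, pixels), "dist_coeffs" ([k1, k2, p1, p2, k3] as OpenCV has them; the pictures are not rectified), "rvec" (rotation vector, rad) and "tvec" (3), from world to camera coordinates, as OpenCV has them. Camera axes: x right, y down, z forward; pixel columns grow to the right and rows downward; lengths in m; the calibration is good to about 2 mm. A picture is of the moment at which its call begins. There is no depth.
A pose or a line that the arm cannot do raises env.PlanningError and nothing moves.
- env.hand_in(): hands the job in; it is judged then, once.
Readings, each from a call of its own:
- env.get_time_s(): time.
- env.get_qpos(): joint angles.
- env.get_qd(): joint speeds.
- env.get_joint_torque(): joint torques, N m.
- env.get_eef_pos(): TCP position.
- env.get_tcp_rot(): TCP orientation.
- env.get_force(): force on the tool from outside, world axes, zero at the start.
- env.get_torque(): the same for the moment, N m.
- env.get_opening(): finger opening in m.
- env.get_grasp_force(): force on a finger pad.
Only numpy, scipy, OpenCV 4.12 (cv2) and the standard library are available. Lean on these libraries where they do the work, as an engineer would, in place of code of your own. Each camera call takes 0.05 s, during which the arm holds its last target. There are 200 camera calls.

## Working session

There is one attempt and no reset: what is moved stays moved. The work goes in short steps, each a Python script; the robot and the scene stay as the last script left them, time stands still between calls to the robot, and variables do not carry over. Pictures are saved under pics/ and viewed, at most 10 in all, crops included, and the job is handed in when it is done.

```bash
ls; mkdir -p pics; python3 - <<'E'
from cell import env
import cv2,pickle
d={}
for n in("side","top"):
    c=env.camera(n); d[n]=c; cv2.imwrite(f"pics/{n}0.png",c["image"][:,:,::-1]); print(n,c["camera_matrix"],c["dist_coeffs"],c["rvec"],c["tvec"])
pickle.dump(d,open("cal.pkl","wb"))
print(env.get_time_s())
E
```

```text
pics
side [[475.3061605    0.         319.08801934]
 [  0.         475.3061605  204.23480999]
 [  0.           0.           1.        ]] [0.03341709 0.         0.         0.         0.        ] [ 2.43026139 -0.29904093  0.10716185] [-0.41839059  0.1770825   1.28161876]
top [[365.18041992   0.         315.3559633 ]
 [  0.         365.18041992 192.96033396]
 [  0.           0.           1.        ]] [-0.06680663  0.          0.          0.          0.        ] [ 2.13501456 -2.14935023  0.17805925] [0.08075484 0.44487404 0.93264286]
0.1
```

View pics/top0.png

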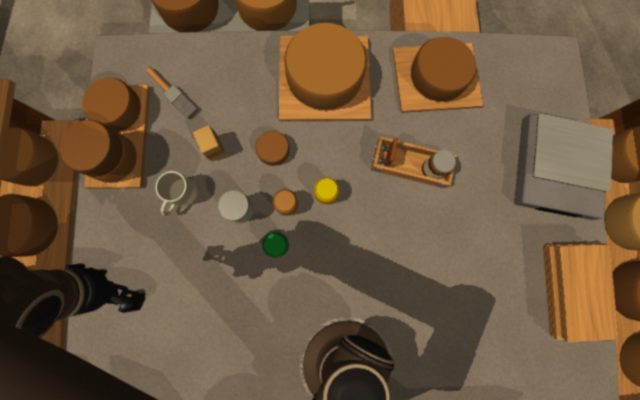

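View pics/side0.png

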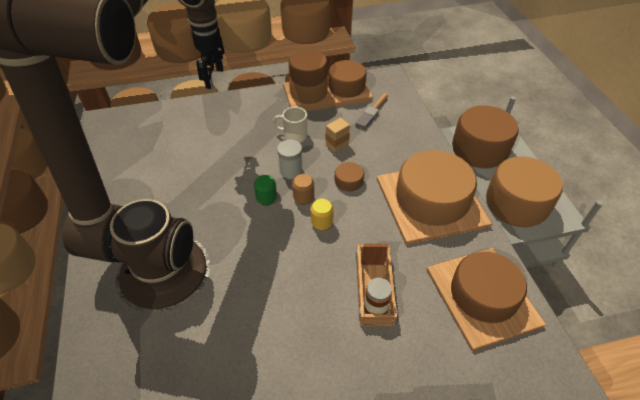

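The top view shows the block at (207,142), the brown truckle at (285,202) between the tin and the yellow look-alike, and the crate at (375–453,138–185) with the jar near its right end. The side view shows the block at (338,135), truckle at (303,189) and crate at (377,285). Next, enlarged crops.

```bash
cat > crop.py <<'E'
import cv2,numpy as np
def montage(out,items):
    # items: (img_rgb,x0,y0,w,h,scale)
    t=[]
    for im,x,y,w,h,s in items:
        c=cv2.resize(im[y:y+h,x:x+w,::-1],None,fx=s,fy=s,interpolation=cv2.INTER_CUBIC)
        for k in range((-x)%10,w,10):
            cv2.line(c,(int((k+.5)*s),0),(int((k+.5)*s),8 if (x+k)%50 else 18),(255,255,255),1)
            if (x+k)%20==0: cv2.putText(c,str(x+k),(int((k+.5)*s)+2,18),0,.4,(255,255,255),1)
        for k in range((-y)%10,h,10):
            cv2.line(c,(0,int((k+.5)*s)),(8,int((k+.5)*s)),(255,255,255),1)
            if (y+k)%20==0: cv2.putText(c,str(y+k),(2,int((k+.5)*s)-2),0,.4,(255,255,255),1)
        t.append(c)
    cv2.imwrite(out,t)if 0 else None
    return t
E
python3 - <<'E'
import pickle,cv2,numpy as np
from crop import montage
d=pickle.load(open("cal.pkl","rb"));T=d["top"]["image"];S=d["side"]["image"]
a=montage("",[(T,365,125,100,75,4),(S,350,235,55,100,6)])
H=600;b=np.zeros((H,400,3),np.uint8);b[:300]=a[0]
c=montage("",[(T,185,110,100,75,4)])[0]; b[300:]=c
cv2.imwrite("pics/c1.png",np.hstack([b,a[1]]))
a=montage("",[(T,250,180,100,60,4),(S,280,110,80,120,5)])
b=np.zeros((H,400,3),np.uint8);b[:240]=a[0]
cv2.imwrite("pics/c2.png",np.hstack([b,a[1]]))
E
```

```text
(no output)
```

View pics/c1.png

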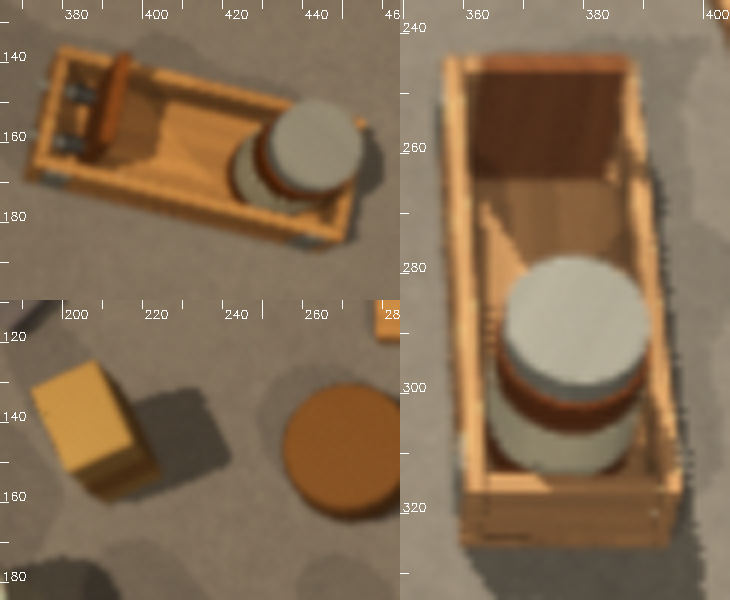

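View pics/c2.png

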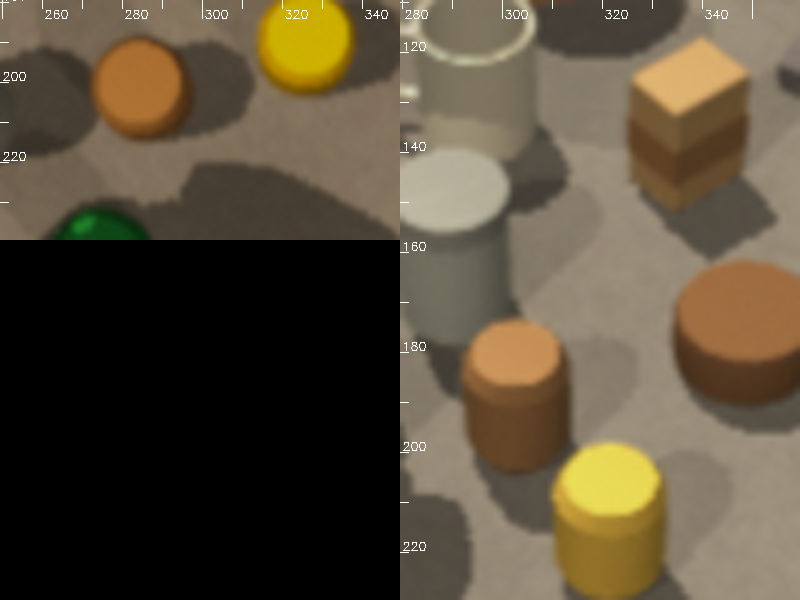

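The crops give the block's top corners as (192.5,132), (208.5,124.8), (218,144.5) and (201.8,153) in the top view, and (340,117), (349.3,124.3), (335,132.7) and (325,124.5) in the side view. The truckle's top centre is at (284,199.5) and (302.8,180). The jar lid is at (443.3,161) and (378.9,287.8). The jar stands near the fixed wall, with the plate at the left (+y) end.

```bash
cat > geo.py <<'E'
import pickle,cv2,numpy as np
D=pickle.load(open("cal.pkl","rb"))
def P(n):
    R=cv2.Rodrigues(np.array(D[n]["rvec"]))[0];return np.c_[R,D[n]["tvec"]]
def und(n,p): return cv2.undistortPoints(np.array(p,float).reshape(-1,1,2),np.array(D[n]["camera_matrix"]),np.array(D[n]["dist_coeffs"])).reshape(-1,2)
def tri(t,s):
    X=cv2.triangulatePoints(P("top"),P("side"),und("top",t).T,und("side",s).T);return (X[:3]/X[3]).T
def onplane(n,p,z):
    R=P(n)[:,:3];t=P(n)[:,3];c=-R.T@t
    r=np.c_[und(n,p),np.ones(len(und(n,p)))]@R
    return c+r*((z-c[2])/r[:,2])[:,None]
def proj(n,X): return cv2.projectPoints(np.array(X,float),np.array(D[n]["rvec"]),np.array(D[n]["tvec"]),np.array(D[n]["camera_matrix"]),np.array(D[n]["dist_coeffs"]))[0].reshape(-1,2)
E
python3 - <<'E'
from geo import *
np.set_printoptions(precision=4,suppress=True)
for n in("top","side"):print(n,-P(n)[:,:3].T@P(n)[:,3])
bt=[(192.5,132),(208.5,124.75),(218,144.5),(201.75,153)];bs=[(339.9,117.1),(349.3,124.3),(334.9,132.7),(325.1,124.5)]
B=tri(bt,bs);print("block",B,B.mean(0))
for n,p in(("top",bt),("side",bs)):
    q=onplane(n,p,.088);e=np.linalg.norm(np.roll(q,-1,0)-q,axis=1);print(n,q.mean(0),e,[np.degrees(np.arctan2(*(q[i]-q[j])[1::-1])) for i,j in((1,0),(2,1),(2,3),(3,0))])
print("truckle",tri([(284,199.5)],[(302.8,180.1)]),onplane("top",[(284,199.5)],.084),onplane("side",[(302.8,180.1)],.084))
print("jar",tri([(443.25,161)],[(378.9,287.8)]),onplane("top",[(443.25,161)],.106),onplane("side",[(378.9,287.8)],.106))
ss=[(357.2,244),(388.2,243.7),(396.5,316),(359.7,316)]
tt=[(373.3,165.8),(380,135.75),(456.25,154.75),(450.5,185.25)]
print("crate",tri(tt,ss))
for n,p in(("top",tt),("side",ss)):
    q=onplane(n,p,.05);print(n,q,q.mean(0),np.linalg.norm(np.roll(q,-1,0)-q,axis=1))
E
```

```text
top [0.2927 0.0854 0.9906]
side [ 0.2409 -0.7669  1.0967]
block [[0.6    0.3962 0.0857]
 [0.6198 0.3553 0.0849]
 [0.5652 0.3282 0.0847]
 [0.5424 0.3679 0.0898]] [0.5818 0.3619 0.0863]
top [0.5809 0.3614 0.088 ] [0.0453 0.0599 0.0467 0.0626] [np.float64(-64.96404274714138), np.float64(-153.1793802159986), np.float64(-61.69513733977967), np.float64(-154.49044676070767)]
side [0.5815 0.3601 0.088 ] [0.046  0.0618 0.0498 0.0607] [np.float64(-64.62047469805141), np.float64(-153.6224311074421), np.float64(-66.01266029215873), np.float64(-157.1401166857835)]
truckle [[0.4218 0.1572 0.0806]] [[0.4215 0.1569 0.084 ]] [[0.4211 0.1541 0.084 ]]
jar [[ 0.5155 -0.2458  0.1018]] [[ 0.5135 -0.2441  0.106 ]] [[ 0.5153 -0.2478  0.106 ]]
crate [[ 0.5166 -0.0765  0.0478]
 [ 0.5979 -0.0971  0.0501]
 [ 0.5457 -0.3017  0.0506]
 [ 0.4615 -0.2802  0.0501]]
top [[ 0.5149 -0.0761  0.05  ]
 [ 0.5978 -0.0971  0.05  ]
 [ 0.5448 -0.3019  0.05  ]
 [ 0.4615 -0.2803  0.05  ]] [ 0.5297 -0.1888  0.05  ] [0.0855 0.2115 0.086  0.211 ]
side [[ 0.5171 -0.0779  0.05  ]
 [ 0.598  -0.097   0.05  ]
 [ 0.547  -0.3013  0.05  ]
 [ 0.4616 -0.2802  0.05  ]] [ 0.5309 -0.1891  0.05  ] [0.0831 0.2106 0.088  0.2098]
```

Measured heights match the given ones: block 86 mm against 88, truckle 81 against 84, jar lid 102 against 106, crate rim 50. The sizes agree too. In the row frame the jar stands at about y=39 mm, so there is an 8 mm gap to the end wall. Block first: grasp it, set it in and use it to close the jar up.

```bash
cat > h.py <<'E'
import numpy as np
from scipy.spatial.transform import Rotation as Ro
from cell import env
YAW=np.radians(-14.7); C=np.array([.5303,-.1889])
xd=np.array([np.cos(YAW),np.sin(YAW)]);yd=np.array([-xd[1],xd[0]]);RE=C-.098*yd
def quat(phi):
    y=np.array([np.cos(phi),np.sin(phi),0]);z=np.array([0,0,-1.]);x=np.cross(y,z)
    q=Ro.from_matrix(np.c_[x,y,z]).as_quat();return [q[3],*q[:3]]
def best(p,phi):
    qs=[(abs(j[5]),k) for k in(phi,phi+np.pi) if (j:=env.solve_ik(p,quat(k))) is not None]
    return quat(min(qs)[1])
def row(y,z,x=0): return [*(RE+y*yd+x*xd),z+.010]   # z above crate floor
def st(m=""): print(m,"t%.1f"%env.get_time_s(),"pos",np.round(env.get_eef_pos(),4),"F",np.round(env.get_force(),1),"open %.4f"%env.get_opening(),"gf %.0f"%env.get_grasp_force())
E
python3 - <<'E'
from h import *
print(RE)
p=[.5812,.3612]; phi=np.radians(25.5)
q=best([*p,.2],phi); env.goto([*p,.2],q); env.line_to([*p,.046],.12); st("at")
env.grasp(); st("grasped"); env.line_to([*p,.20],.15); st("lift")
g=row(.102,.15); q=best(g,YAW); print(q, env.solve_ik(g,q),env.get_qpos())
env.goto(g,q); st("over")
import cv2
a=env.camera("side")["image"];b=env.camera("top")["image"]
cv2.imwrite("pics/o1.png",np.vstack([cv2.resize(a[180:340,280:440,::-1],(600,600))]))
E
```

```text
[ 0.50543172 -0.28369224]
at t4.1 pos [0.5817 0.3615 0.047 ] F [ 0.1  1.3 -0.3] open 0.0855 gf 0
grasped t4.4 pos [0.582  0.3616 0.0472] F [0.1 0.4 5.5] open 0.0635 gf 67
lift t5.6 pos [0.5807 0.3609 0.1986] F [-1.2 -0.  -3.4] open 0.0631 gf 66
[np.float64(0.0), np.float64(0.7917568896399974), np.float64(0.6108363346327699), np.float64(0.0)] [-0.33511574  0.20516902 -0.1010024   1.26462491  0.          1.49224399] [ 5.56073131e-01  4.41141662e-01  3.06139180e-01  1.43805974e+00
  4.02433377e-05 -1.45979677e+00]
over t8.1 pos [ 0.5315 -0.1847  0.16  ] F [-0.4  0.3 -2.5] open 0.0635 gf 66
```

View pics/o1.png

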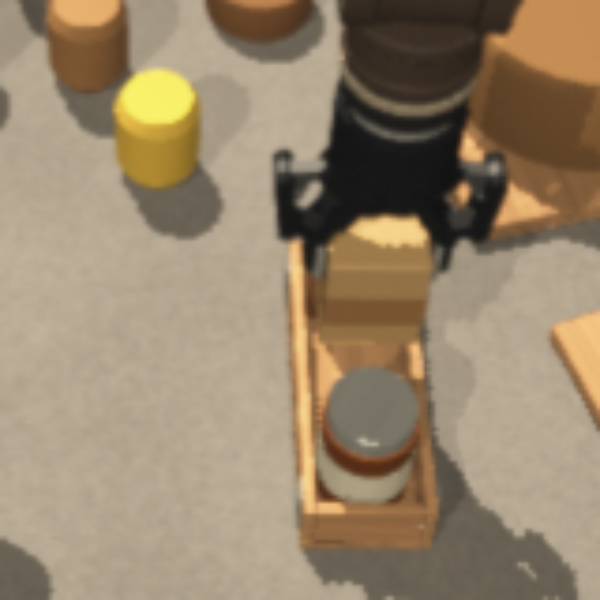

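The block is held upright and aligned over the free space between jar and plate. I'll lower it and close the row up, watching the force.

```bash
python3 - <<'E'
from h import *
env.line_to(row(.102,.055),.1); st("low"); f0=env.get_force()
z=.055
while z>.044:
    z-=.0015; env.line_to(row(.102,z),.03)
    if env.get_force()[2]-f0[2]>6: break
st("down %.4f"%z)
z+=.0007; env.line_to(row(.102,z),.03); f0=env.get_force(); y=.102
while y>.080:
    y-=.0015; env.line_to(row(y,z),.04); f=(env.get_force()-f0)[:2]@yd
    print("%.4f %.1f"%(y,f))
    if f>9: break
st("pushed")
import cv2
a=env.camera("side")["image"]
cv2.imwrite("pics/o2.png",cv2.resize(a[220:340,330:430,::-1],(500,600),interpolation=2))
E
```

```text
low t9.3 pos [ 0.5318 -0.1852  0.0657] F [ 0.6  0.  -2.2] open 0.0636 gf 66
down 0.0460 t10.8 pos [ 0.5314 -0.185   0.0571] F [-2.9  1.2  5.3] open 0.0632 gf 67
0.1005 3.0
0.0990 2.9
0.0975 4.4
0.0960 3.4
0.0945 3.8
0.0930 6.5
0.0915 5.7
0.0900 6.5
0.0885 7.1
0.0870 7.7
0.0855 7.1
0.0840 12.8
pushed t14.1 pos [ 0.5283 -0.2001  0.0573] F [ 3.8 12.3  7.1] open 0.0636 gf 67
```

View pics/o2.png

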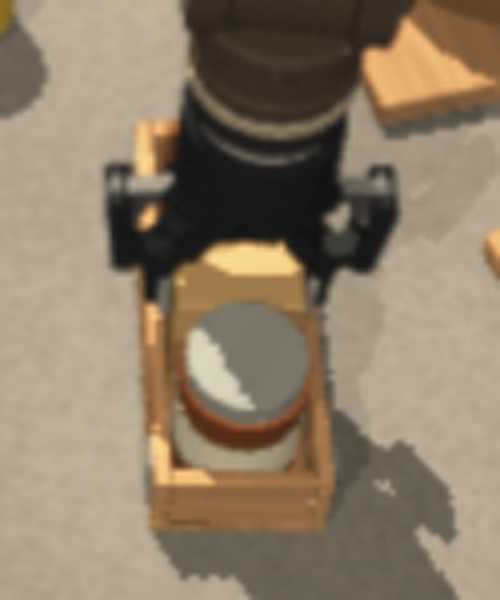

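The jar is now against the end wall and the block is snug behind it at y≈86 mm, as expected for a closed row. Next: release, fetch the truckle, and lower it while the arm wedges the plate back.

```bash
python3 - <<'E'
from h import *
p0=env.get_eef_pos(); env.line_to(row(.0858,p0[2]-.010),.03); env.gripper_open(); st("rel")
env.line_to(row(.0858,.17),.15)
p=[.4215,.1555]; q=best([*p,.18],YAW); env.goto([*p,.18],q); env.line_to([*p,.046],.12); st("at")
env.grasp(); st("grasped"); env.line_to([*p,.19],.15); st("lift")
g=row(.136,.155); env.goto(g,best(g,YAW)); st("over")
import cv2
a=env.camera("side")["image"];b=env.camera("top")["image"]
np.savez("v3.npz",a=a,b=b)
cv2.imwrite("pics/o3.png",np.hstack([cv2.resize(a[200:340,330:430,::-1],(420,588),interpolation=2),cv2.resize(b[110:210,360:465,::-1],(380,588*0+362),interpolation=2) if 0 else cv2.copyMakeBorder(cv2.resize(b[120:200,365:465,::-1],(380,304),interpolation=2),0,284,0,0,cv2.BORDER_CONSTANT)]))
E
```

```text
rel t14.7 pos [ 0.5269 -0.2011  0.057 ] F [ 0.1 -0.2 -0.8] open 0.0854 gf 0
at t19.0 pos [0.422  0.1557 0.0467] F [ 0.1  0.7 -0.3] open 0.0853 gf 0
grasped t19.4 pos [0.4219 0.1558 0.0472] F [-2.9  0.8  6.7] open 0.0622 gf 65
lift t20.5 pos [0.4209 0.1553 0.1889] F [-0.5  0.4 -2.1] open 0.0619 gf 66
over t22.6 pos [ 0.5399 -0.1518  0.1649] F [-0.2 -0.5 -2.5] open 0.0618 gf 66
```

View pics/o3.png

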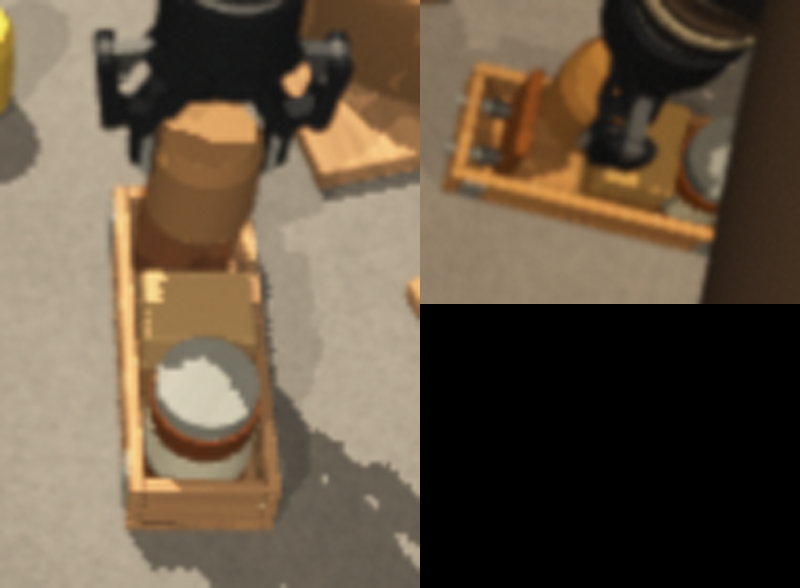

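The jar and block stand upright and closed up. The truckle looks tilted in the grip, so I'll check it against a projected upright model.

```bash
cat > ov.py <<'E'
from geo import *
from scipy.spatial.transform import Rotation as Ro
th=np.linspace(0,2*np.pi,60)
prof=[(0,.023),(.016,.032),(.072,.032),(.084,.026)]
def outline(n,bot,R=np.eye(3)):
    pts=np.vstack([proj(n,(np.c_[r*np.cos(th),r*np.sin(th),np.full(60,z)])@R.T+bot) for z,r in prof]).astype(np.float32)
    return [proj(n,(np.c_[r*np.cos(th),r*np.sin(th),np.full(60,z)])@R.T+bot) for z,r in prof],cv2.convexHull(pts)
def draw(im,n,x0,y0,w,h,s,bot,R=np.eye(3)):
    c=cv2.resize(im[y0:y0+h,x0:x0+w,::-1],None,fx=s,fy=s,interpolation=cv2.INTER_CUBIC)
    for o in outline(n,bot,R)[0]:
        cv2.polylines(c,[np.int32((o-[x0,y0]+.5)*s)],True,(0,255,0),1)
    cv2.polylines(c,[np.int32((outline(n,bot,R)[1].reshape(-1,2)-[x0,y0]+.5)*s)],True,(255,255,0),1)
    return c
E
python3 - <<'E'
from ov import *
v=np.load("v3.npz")
bot=np.array([.5399,-.1518,.1649-.0472])
c1=draw(v["a"],"side",350,205,50,75,8,bot)
c2=draw(v["b"],"top",375,120,50,50,8,bot)
m=np.zeros((600,800,3),np.uint8);m[:,:400]=c1;m[:400,400:]=c2
cv2.imwrite("pics/o4.png",m)
E
```

```text
(no output)
```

View pics/o4.png

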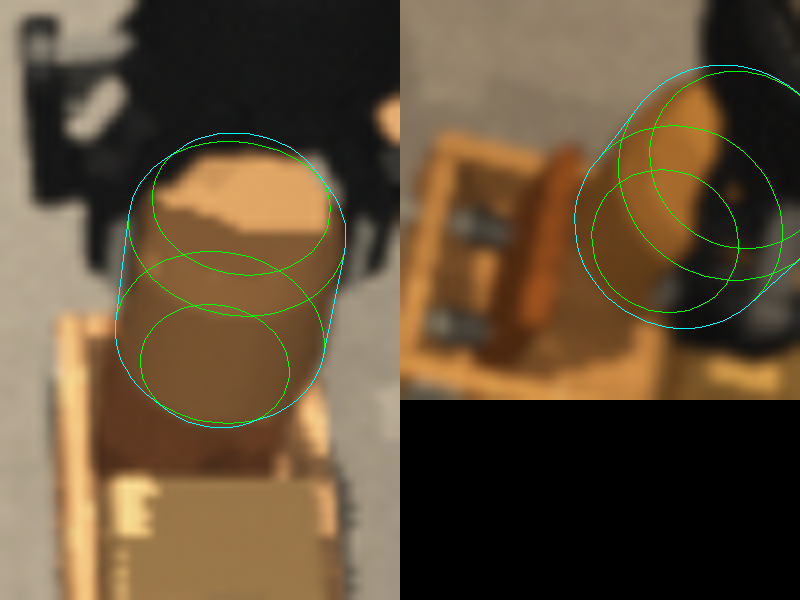

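The upright model overlays the truckle well in both views: side outline ≈(118–345,135–428) in the crop, and the top view also matches. So it is upright, and the lean is only perspective. Now the insertion, step by step with force readings.

```bash
python3 - <<'E'
from h import *
f0=env.get_force()
def rd(m):
    f=env.get_force()-f0; print(m,"Fx%.1f Fy%.1f Fz%.1f"%(f[:2]@xd,f[:2]@yd,f[2]),"z %.4f"%env.get_eef_pos()[2],"y %.4f"%((env.get_eef_pos()[:2]-RE)@yd)); return f
ok=True
for z in(.138,.135,.132,.129):
    env.line_to(row(.136,z),.05); f=rd("a %.3f"%z)
    if f[2]>8: ok=False;break
if ok:
    for y in(.138,.140,.142,.1435):
        env.line_to(row(y,.129),.05); f=rd("b %.4f"%y)
        if f[2]>15: ok=False;break
if ok:
    for z in np.arange(.125,.046,-.006):
        env.line_to(row(.1435,z),.06); f=rd("c %.3f"%z)
        if f[2]>15 or abs(f[:2]@yd)>20: ok=False;break
st("end %s"%ok)
E
```

```text
a 0.138 Fx-0.9 Fy0.7 Fz-0.1 z 0.1475 y 0.1360
a 0.135 Fx0.3 Fy-0.3 Fz0.4 z 0.1450 y 0.1360
a 0.132 Fx-0.3 Fy0.9 Fz-0.2 z 0.1418 y 0.1360
a 0.129 Fx0.8 Fy2.1 Fz-0.4 z 0.1391 y 0.1363
b 0.1380 Fx1.7 Fy-0.3 Fz0.9 z 0.1391 y 0.1377
b 0.1400 Fx-0.1 Fy-3.3 Fz1.2 z 0.1392 y 0.1396
b 0.1420 Fx-0.2 Fy-3.4 Fz1.9 z 0.1392 y 0.1419
b 0.1435 Fx1.3 Fy-3.1 Fz2.2 z 0.1391 y 0.1435
c 0.125 Fx1.9 Fy-2.5 Fz2.6 z 0.1350 y 0.1434
c 0.119 Fx2.6 Fy-4.5 Fz1.3 z 0.1285 y 0.1433
c 0.113 Fx1.8 Fy-3.2 Fz-2.2 z 0.1218 y 0.1435
c 0.107 Fx1.8 Fy-3.7 Fz-3.4 z 0.1160 y 0.1436
c 0.101 Fx2.0 Fy-3.4 Fz-3.3 z 0.1103 y 0.1436
c 0.095 Fx2.2 Fy-2.4 Fz-3.4 z 0.1044 y 0.1435
c 0.089 Fx2.1 Fy-3.8 Fz-2.8 z 0.0985 y 0.1435
c 0.083 Fx1.6 Fy-4.0 Fz-2.9 z 0.0924 y 0.1435
c 0.077 Fx2.3 Fy-3.8 Fz-3.2 z 0.0862 y 0.1435
c 0.071 Fx2.0 Fy-3.6 Fz-3.1 z 0.0800 y 0.1435
c 0.065 Fx2.5 Fy-3.7 Fz-2.5 z 0.0738 y 0.1435
c 0.059 Fx2.2 Fy-4.4 Fz-2.0 z 0.0677 y 0.1435
c 0.053 Fx2.0 Fy-4.2 Fz-2.9 z 0.0616 y 0.1435
c 0.047 Fx2.2 Fy-4.2 Fz3.9 z 0.0570 y 0.1436
end True t28.5 pos [ 0.5426 -0.145   0.057 ] F [ 1.  -5.   1.6] open 0.0619 gf 68
```

```bash
python3 - <<'E'
from h import *
env.line_to(row(.1425,.0465),.03); st("close")
env.line_to(row(.1425,.0455),.03); st("press")
env.gripper_open(); st("rel"); p=env.get_eef_pos(); env.line_to(row(.1425,.17),.12)
env.goto([.40,.10,.30],env.get_tcp_rot()); env.sleep(.5); st("away")
import cv2
from crop import montage
a=env.camera("side")["image"];b=env.camera("top")["image"]
t=montage("",[(a,350,220,60,115,5.2),(b,365,120,100,75,4.8)])
m=np.zeros((600,800,3),np.uint8);m[:t[0].shape[0],:t[0].shape[1]]=t[0];m[:360,312:792]=t[1]
cv2.imwrite("pics/o5.png",m); np.savez("v5.npz",a=a,b=b)
E
```

```text
close t28.7 pos [ 0.5425 -0.1452  0.0569] F [ 1.5 -1.3  5. ] open 0.0622 gf 68
press t29.0 pos [ 0.5426 -0.1452  0.0569] F [-0.9 -0.7 11.5] open 0.0619 gf 69
rel t29.4 pos [ 0.5411 -0.1454  0.0548] F [ 0.7 -0.3  0.2] open 0.0853 gf 0
away t32.2 pos [0.4001 0.0998 0.2999] F [ 0.1 -0.2 -0. ] open 0.0855 gf 0
```

View pics/o5.png

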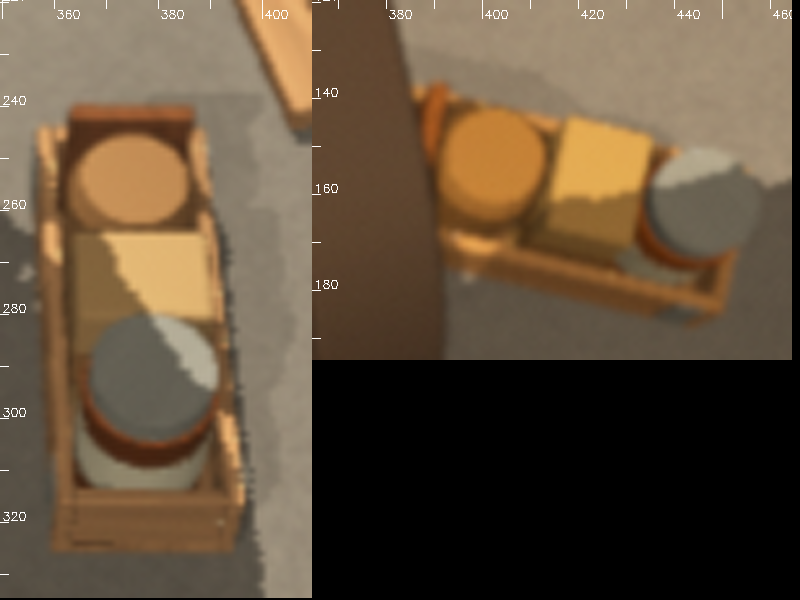

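All three stand in a row with the plate pushed back. The truckle top is at (402,153.5) in the top view and (374.6,254) in the side view; the jar lid is at (446.2,161.6) and (379,292). A quick numeric check:

```bash
python3 - <<'E'
from geo import *
from h import RE,xd,yd
def rowf(X): return np.round([(X[0][:2]-RE)@xd,(X[0][:2]-RE)@yd,X[0][2]-.010],4)
print("truckle",rowf(tri([(402.1,153.5)],[(374.6,253.9)])))
print("jar",rowf(tri([(446.2,161.6)],[(379.1,292.2)])))
s=[(73,232),(209,232),(213,322),(74,325)];s=[(350+x/5.2-.5,220+y/5.2-.5) for x,y in s]
t=[(572,115),(655,137)];t=[(364.5+(x-312)/4.8,119.5+y/4.8) for x,y in t]
print("block +y top corners (side@.098)",[rowf([p]) for p in onplane("side",s[:2],.098)],"+x top corners (top@.098)",[rowf([p]) for p in onplane("top",t,.098)])
# plate top edge face (row side), side view, z=.098
print("plate top front",[rowf([p]) for p in onplane("side",[(350+x/5.2-.5,220+122/5.2-.5) for x in(70,193)],.098)])
E
```

```text
truckle [-0.003   0.1432  0.0802]
jar [0.0011 0.0301 0.0876]
block +y top corners (side@.098) [array([-0.0319,  0.1078,  0.088 ]), array([0.0328, 0.1087, 0.088 ])] +x top corners (top@.098) [array([0.0297, 0.1084, 0.088 ]), array([0.0292, 0.0627, 0.088 ])]
plate top front [array([-0.0303,  0.1717,  0.088 ]), array([0.0303, 0.1724, 0.088 ])]
```

The row closes up at the expected places: jar at 30–31 mm, block's far face at about 109, truckle at 143, plate at about 172 (10–12 mm back). All stand upright. The jar's lid side is in shadow, which blurs its ellipse and explains its low height reading. Handing in.

```bash
python3 - <<'E'
from cell import env
print(env.hand_in(), env.get_time_s())
E
```

```text
the job is handed in; nothing more can be done
the job is handed in; nothing more can be done
```

The job is handed in, result not reported: jar, block and truckle stand upright in one closed row, with the sprung plate measured about 10 mm back (8 mm needed) at roughly 32 s of the 72 s allowed.

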